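# Clamp the packed gift case shut with its wire bail

## Task

Two bamboo gift cases stand open on the packing table. Clamp shut the packed one, the case with the black panel in its lid: swing its wire bail up and over the lid, past center, until the bail is fully home and stays there by itself. Leave the plain-lidded case open and its bail where it is.

Things in the scene. Friction and masses are not known exactly. Their poses are not given: they have to be found in the camera images.
- case: Packed bamboo case, black panel in its lid; 180 (x) by 110 (y) by 75 mm high when shut; fixed. Origin: centre of its underside; x from its front (bail side) to the lid hinge at the back, z up. The lid is linked to the bail: its front stands 18 mm up and comes down as the bail swings over. Two cradles, 12 mm wide, stand 20 mm up from the lid at x -26, y +-43 mm, free between them.
- bail (a joint): Angle of the packed case's bail, rad. 0: open, leaning 60 degrees from upright to the case's front (-x); 1.047: upright; 1.745: fully home, leaning 40 degrees to the back, roller in the cradles. Sprung over center: below about 1.35 it pushes back towards open (up to about 4 N at the roller), above 1.45 it pulls itself home and stays.
- bail_grip (a point): Middle of that bail's crossbar: dark wooden roller, 14 mm thick, 100 mm long, along the case's y, carried by 5 mm wires 75 mm from its pivots on the case's sides (x -75, z 45 mm in the case's frame). Open: 140 mm in front of the case's origin, 82 mm above the table, about 40 mm free behind it. Home: 27 mm in front of the origin, 102 mm up, 27 mm above the lid.
- spare_bail (a joint): Angle of the bail of the other case, which has a plain lid without a panel and is otherwise the same; rad, 0 open. To be left open.

How it is judged:
At the end, for the whole second after the job is handed in: The packed case's bail is home (joint above 1.62 of 1.745 rad) and at rest, and the plain case's bail is still open (below 0.35 rad) (value of joint bail above 1.62 rad and velocity of joint bail between -0.1 and 0.1 rad/s and value of joint spare_bail below 0.35 rad); the robot touches nothing.
It fails at once if the plain case's bail is swung (beyond 0.35 rad) (value of joint spare_bail above 0.35 rad).
It also fails if it takes over 35 s, if anything falls off the work surface, if the arm or the gripper's body presses on something with over 40 N, if the wrist force passes 120 N, or if a joint passes its speed limit or range.

## Robot

A 7-joint arm with a two-finger parallel gripper is mounted at the origin on the work surface. World frame = base frame: x ahead of the robot, y to its left, z up, the work surface at z = 0. Lengths are in m, angles in rad, forces in N, time in s.
With the tool pointing down it reaches from about 0.425 to 0.8 m from the base axis. Payload 8.3 kg.
Tool frame: the origin (TCP) lies between the finger pads; the fingertips stand arm.tips_ahead ahead of it and the grasp point (between the pads) is the TCP (arm.tips_ahead is the distance from the TCP to the fingertips, in m); z points along the fingers, y is the line along which they close (so a half turn about z gives the same grasp; the last joint's range is limited). The gripper opens to 85 mm and grips with 20 to 120 N. Pads are 22 mm wide; open, the fingers measure 114 mm over their backs; the gripper's body (76 mm by 85 mm) begins 54 mm behind the grasp point. The pads swing forward as they close: fully open they stand 13 mm farther back than shut.
Start: joints at [-1.307, 0.383, 0.016, 1.37, -0.006, 1.388, -0.046], TCP at [0.201, 0.592, 0.25] pointing down, gripper open.
Joint ranges: [-2.95, 2.95], [-0.25, 2.06], [-1.52, 1.56], [0.18, 2.33], [-1.44, 4.58], [0.02, 2.06], [-3.01, 3.01]. Speed limits (rad/s): [2.39, 2.39, 3.01, 3.01, 3.14, 3.14, 3.14].

## Interface

Orientations are given as a unit quaternion [x, y, z, w].
In Python, from rig import readout, get_image, sign_off, arm gives the robot as it stands.
- The arm moves only by the tool drive_tool, never from a script. Its argument "increments" is one flat list of numbers, 7 for each row, row after row: the shift along the tool's x, y, z in units of 60 mm (1.0 is 60 mm), then the turn, a rotation vector about the tool's x, y, z in degrees, then the closure, from 0 (fully open) to 1 (shut). In form: [tx, ty, tz, ax, ay, az, grip, tx, ty, tz, ax, ay, az, grip, ...]. A call has 1 to 10 rows; each row shifts and turns the commanded pose from where the row before left it, along the tool's axes as they then stand; what a row does not reach is not made up. A row lasts 1/8 s, in which the tool goes at most 62.5 mm and 10.7 degrees, less where a joint would pass 70% of its speed; a pose out of reach is approached as far as the arm can. A call is refused whole if a number of a shift passes 1 or a number of a turn 10.7, either way. A call with a gripper value outside its range is refused whole. The fingers move at their own pace and stop on an object; the grip force is fixed at half the most. Time passes only in rows, so rows that do not move let the fingers close. It gives the time, the measured TCP pose, the force, the opening and the grip force at its end, in the units of the state.
- readout.get_state(): the state, without advancing time (a new reading comes with each control period).
- get_image(name): name is "side" or "top"; returns a dict with "img" (384x512x3 uint8, red, green, blue), "camera_matrix" (3x3 intrinsics, pixels), "k1" (the pictures are not rectified: a ray, as slopes to the right and down, at radius r is drawn at 1 + k1 r^2 times it, then the intrinsics apply), "rvec" (rotation vector, rad) and "tvec" (3), from world to camera coordinates, as OpenCV has them. Camera axes: x right, y down, z forward; pixel columns grow to the right and rows downward; lengths in m; the calibration is good to about 2 mm. A picture is of the moment at which its call begins. There is no depth.
- sign_off(): hands the job in; it is judged then, once.
The state is a dict: "time_s": time; "q": joint angles; "joint_velocities": joint speeds; "tau": joint torques, N m; "tcp_pos": TCP position; "tool_rot": TCP orientation; "ft_force": force on the tool from outside, world axes, zero at the start; "moment": the same for the moment, N m; "width": finger opening in m; "gripper_force": force on a finger pad.
Only numpy, scipy, OpenCV 4.12 (cv2) and the standard library are available. Lean on these libraries where they do the work, as an engineer would, in place of code of your own. Each camera call takes 0.05 s, during which the arm holds its last target. There are 200 camera calls.

## Working session

There is one attempt and no reset: what is moved stays moved. The work goes in short steps, Python scripts to look and compute and a tool call to move; the robot and the scene stay as the last step left them, time stands still between calls to the robot, and variables do not carry over. Pictures are saved under pics/ and viewed, at most 10 in all, crops included, and the job is handed in when it is done.

Besides the shell and the picture viewer there is one more tool, called after ">>>" in YAML: its name, and indented under it one key for each argument. drive_tool: Moves the arm, as the interface text tells. Its arguments: {"type":"object","properties":{"increments":{"type":"array"}},"required":["increments"]}

```bash
mkdir -p pics; python3 - <<'E'
from rig import readout,get_image,arm
import cv2
s=readout.get_state();print({k:s[k] for k in('time_s','q','tcp_pos','tool_rot','width')},arm.tips_ahead)
for n in('top','side'):
    d=get_image(n);cv2.imwrite(f'pics/{n}0.png',d['img'][:,:,::-1])
    print(n,d['camera_matrix'],d['k1'],d['rvec'],d['tvec'])
E
```

```text
{'time_s': 0.0, 'q': array([-1.30685399,  0.38423964,  0.0163465 ,  1.37116982, -0.00629373,
        1.38818265, -0.04647986]), 'tcp_pos': array([0.2004615 , 0.59148717, 0.24927059]), 'tool_rot': array([ 1.62640187e-01,  9.86684964e-01, -9.64636474e-04, -1.43229704e-04]), 'width': 0.08577062402241478} 0.019
top [[349.06544481   0.         257.6933409 ]
 [  0.         349.06544481 191.03699899]
 [  0.           0.           1.        ]] -0.0706361751882513 [ 2.19434661 -2.24008979  0.09297851] [-0.02627076  0.54233444  0.69998411]
side [[358.68040346   0.         263.66629465]
 [  0.         358.68040346 191.573082  ]
 [  0.           0.           1.        ]] -0.023437250952652876 [ 1.97767245 -0.75108046  0.46234109] [-0.43049255  0.24761013  0.38562645]
```

View pics/top0.png

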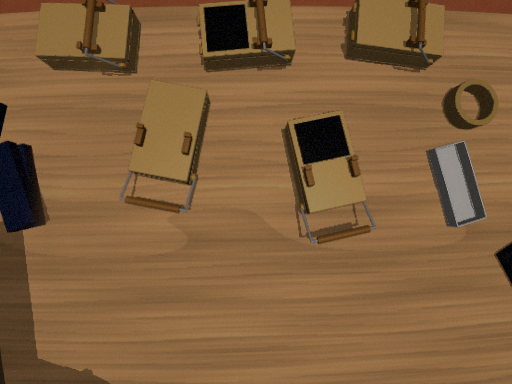

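View pics/side0.png

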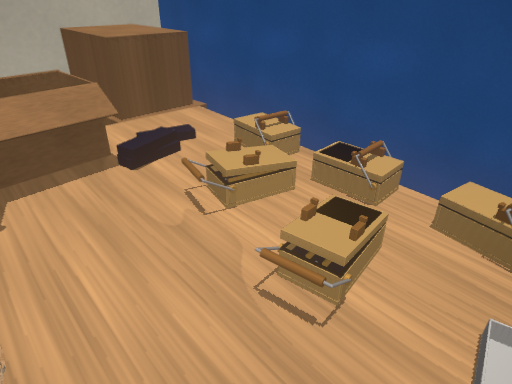

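The top view shows the packed case with its roller ends at about (313,240) and (371,230), and its lid's back corners at about (286,123) and (342,112). In the side view the roller ends are at about (262,252) and (322,282).

```bash
cat > h.py <<'E'
import numpy as np,cv2
from scipy.optimize import least_squares
from scipy.spatial.transform import Rotation as R
def proj(P,d):
    c=R.from_rotvec(d['rvec']).apply(P)+d['tvec'];s=c[:,:2]/c[:,2:]
    s=s*(1+d['k1']*(s**2).sum(1,keepdims=True));K=d['camera_matrix']
    return s*[K[0,0],K[1,1]]+K[:2,2]
def c2w(P,p): return R.from_euler('z',p[2]).apply(P)+[p[0],p[1],0]
def bail(a,y=0,r=.075):
    t=a-np.pi/3; return [-.075+r*np.sin(t),y,.045+r*np.cos(t)]
E
python3 - <<'E'
from h import *
from rig import get_image,readout
t=get_image('top');s=get_image('side')
for n,d in(('t',t),('s',s)): print(n,-R.from_rotvec(d['rvec']).inv().apply(d['tvec']))
top=np.array([[313,240],[371,230],[286,123],[342,112]],float); side=np.array([[322,282],[262,252]],float)
best=None
for sg in(1,-1):
  Pt=np.array([bail(0,.05*sg),bail(0,-.05*sg),[.09,.055*sg,.075],[.09,-.055*sg,.075]])
  for ss in(1,-1):
   Ps=Pt[:2][::ss]
   f=lambda p:np.r_[(proj(c2w(Pt,p),t)-top).ravel(),(proj(c2w(Ps,p),s)-side).ravel()]
   for y in np.arange(-3,3,1.5):
    o=least_squares(f,[.5,0,y])
    if best is None or o.cost<best[0].cost: best=(o,sg,ss)
o,sg,ss=best
print(o.x,o.cost,sg,ss,o.fun.round(1))
p=o.x;np.save('p.npy',p)
for a in(0,.5,1.047,1.4,1.745): print(a,c2w(np.array([bail(a)]),p))
for n,d in(('top',t),('side',s)):
    im=cv2.resize(d['img'][:,:,::-1],None,fx=1,fy=1).copy()
    for q in proj(c2w(np.array([[x,y,0] for x in(-.09,.09) for y in(-.055,.055)]+[bail(0,y) for y in(-.05,.05)]+[bail(1.745,y) for y in(-.05,.05)]),p),d): cv2.circle(im,tuple(int(v) for v in q),2,(0,0,255),-1)
    cv2.imwrite(f'pics/{n}1.png',im)
cv2.imwrite('pics/both1.png',cv2.resize(np.hstack([cv2.imread('pics/top1.png')[60:300,230:430],cv2.imread('pics/side1.png')[150:390,220:420]]),None,fx=2,fy=2,interpolation=cv2.INTER_CUBIC))
E
```

```text
t [ 0.50986938 -0.00949019  0.72438781]
s [ 0.16953673 -0.44385121  0.41182008]
[ 0.59101579 -0.163749    0.19500087] 14.937148157603174 1 -1 [ 3.7  1.  -2.9 -1.   0.5 -1.   0.1 -1.4 -0.4  0.2 -1.7  0.3]
0 [[ 0.45371632 -0.19086712  0.0825    ]]
0.5 [[ 0.47915459 -0.18584279  0.10904895]]
1.047 [[ 0.51742269 -0.17828443  0.12      ]]
1.4 [[ 0.54286075 -0.17326014  0.11538061]]
1.745 [[ 0.56471405 -0.16894388  0.1024692 ]]Traceback (most recent call last):
  File "<stdin>", line 23, in <module>
    return _nx.concatenate(arrs, 1, dtype=dtype, casting=casting)
           ~~~~~~~~~~~~~~~^^^^^^^^^^^^^^^^^^^^^^^^^^^^^^^^^^^^^^^
ValueError: all the input array dimensions except for the concatenation axis must match exactly, but along dimension 0, the array at index 0 has size 240 and the array at index 1 has size 234
```

>>> drive_tool:
  increments: [0,0,0,0,0,-10,1,0,0,0,0,0,-10,1,0,0,0,0,0,-10,1,-0.4,-0.9,0,0,0,0,1,-0.4,-0.9,0,0,0,0,1,-0.4,-0.9,0,0,0,0,1,-0.4,-0.9,0,0,0,0,1,-0.4,-0.9,0,0,0,0,1,-0.4,-0.9,0,0,0,0,1,-0.4,-0.9,0,0,0,0,1]

```text
time_s: 1.45
tcp_pos: [0.44, 0.2523, 0.2504]
tool_rot: [-0.098, 0.995, 0.0, 0.0]
ft_force: [1.0, -0.1, -0.2]
width: 0.0001
gripper_force: 0.0
```

```bash
cat >> h.py <<'E'
def st():
    from rig import readout
    s=readout.get_state();p=np.load('p.npy');c=R.from_euler('z',-p[2]).apply(np.array(s['tcp_pos'])-[p[0],p[1],0])
    print(s['time_s'],'case',c.round(4),'world',np.round(s['tcp_pos'],4),'rot in case',(R.from_euler('z',-p[2])*R.from_quat(s['tool_rot'])).as_matrix().round(2).tolist(),'w',s['width'],'F',np.round(s['ft_force'],1),'q',np.round(s['q'],2))
E
python3 -c "from h import *;st()"
```

```text
1.45 case [-0.0675  0.4375  0.2504] world [0.44   0.2523 0.2504] rot in case [[-1.0, -0.0, 0.0], [-0.0, 1.0, 0.0], [-0.0, 0.0, -1.0]] w 0.00013747749624979869 F [ 1.  -0.1 -0.2] q [-0.75  0.13  0.19  1.7  -0.02  1.32  1.21]
```

>>> drive_tool:
  increments: [0,-0.91,0,0,0,0,1,0,-0.91,0,0,0,0,1,0,-0.91,0,0,0,0,1,0,-0.91,0,0,0,0,1,0.47,-0.91,0,0,0,0,1,0.47,-0.91,0,0,0,0,1,0.47,-0.91,0,0,0,0,1,0.47,-0.91,0,0,0,0,1,0,0,0.9,0,0,0,1,0,0,0.9,0,0,0,1]

```text
time_s: 2.7
tcp_pos: [0.4142, -0.1972, 0.1416]
tool_rot: [-0.097, 0.995, -0.0, 0.001]
ft_force: [0.9, 1.0, -0.1]
width: 0.0003
gripper_force: 0.0
```

>>> drive_tool:
  increments: [0,0,0.5,0,0,0,1,0,0,0,0,0,0,1,0,0,0,0,0,0,1]

```text
time_s: 3.08
tcp_pos: [0.4148, -0.1967, 0.1136]
tool_rot: [-0.098, 0.995, -0.0, 0.001]
ft_force: [-0.2, 1.1, -0.5]
width: -0.0001
gripper_force: 0.0
```

```bash
python3 - <<'E'
from h import *
from rig import get_image
st();ims=[]
p=np.load('p.npy')
for n,(y0,x0) in(('top',(90,240)),('side',(144,180))):
    d=get_image(n);im=d['img'][:,:,::-1].copy()
    for q in proj(c2w(np.array([[x,y,0] for x in(-.09,.09) for y in(-.055,.055)]+[bail(0,y) for y in(-.05,.05)]+[bail(1.745,y) for y in(-.05,.05)]),p),d): cv2.circle(im,tuple(int(v) for v in q),1,(0,0,255),-1)
    ims.append(im[y0:y0+240,x0:x0+200])
cv2.imwrite('pics/b1.png',cv2.resize(np.hstack(ims),None,fx=2,fy=2,interpolation=cv2.INTER_CUBIC))
E
```

```text
3.075 case [-0.1792  0.0018  0.1136] world [ 0.4148 -0.1967  0.1136] rot in case [[-1.0, -0.0, 0.0], [-0.0, 1.0, -0.0], [-0.0, -0.0, -1.0]] w -0.0001349224323921967 F [-0.2  1.1 -0.5] q [-0.2   0.16  0.63  2.01 -0.12  1.    2.25]
```

View pics/b1.png

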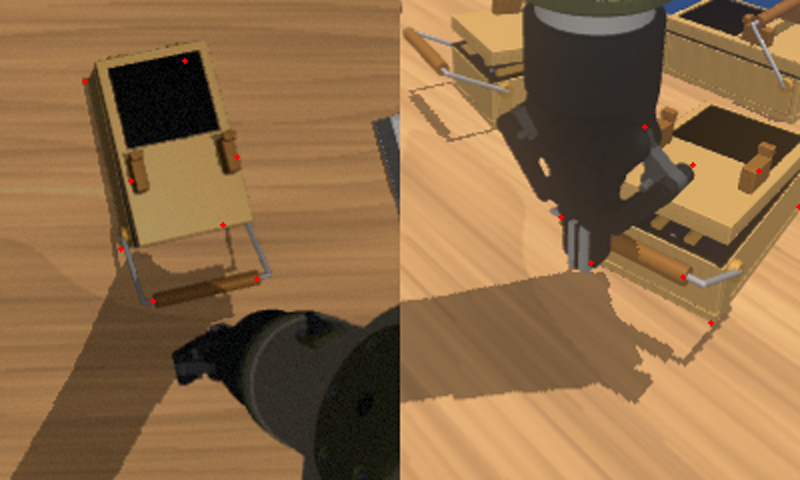

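>>> drive_tool:
  increments: [0,0,0.2,0,0,0,1,0,0,0.2,0,0,0,1,-0.18,0,0,0,0,0,1,-0.18,0,0,0,0,0,1,-0.14,0,-0.17,0,0,0,1,-0.14,0,-0.17,0,0,0,1,-0.19,0,-0.11,0,0,0,1,-0.19,0,-0.11,0,0,0,1,-0.21,0,-0.04,0,0,0,1,-0.21,0,-0.04,0,0,0,1]

```text
time_s: 4.42
tcp_pos: [0.5002, -0.1796, 0.1278]
tool_rot: [-0.098, 0.995, -0.0, 0.001]
ft_force: [-1.5, -1.6, 0.1]
width: 0.0003
gripper_force: 1.0
```

```bash
python3 - <<'E'
from h import *
from rig import get_image
st();ims=[]
p=np.load('p.npy')
for n,(y0,x0) in(('top',(90,240)),('side',(144,180))):
    d=get_image(n);im=d['img'][:,:,::-1].copy()
    ims.append(im[y0:y0+240,x0:x0+200])
cv2.imwrite('pics/b2.png',cv2.resize(np.hstack(ims),None,fx=2,fy=2,interpolation=cv2.INTER_CUBIC))
E
```

```text
4.425 case [-0.0922  0.0021  0.1278] world [ 0.5002 -0.1796  0.1278] rot in case [[-1.0, -0.0, 0.0], [-0.0, 1.0, -0.0], [-0.0, -0.0, -1.0]] w 0.00031046008861930957 F [-1.5 -1.6  0.1] q [-0.21  0.31  0.6   1.82 -0.2   1.07  2.22]
```

View pics/b2.png

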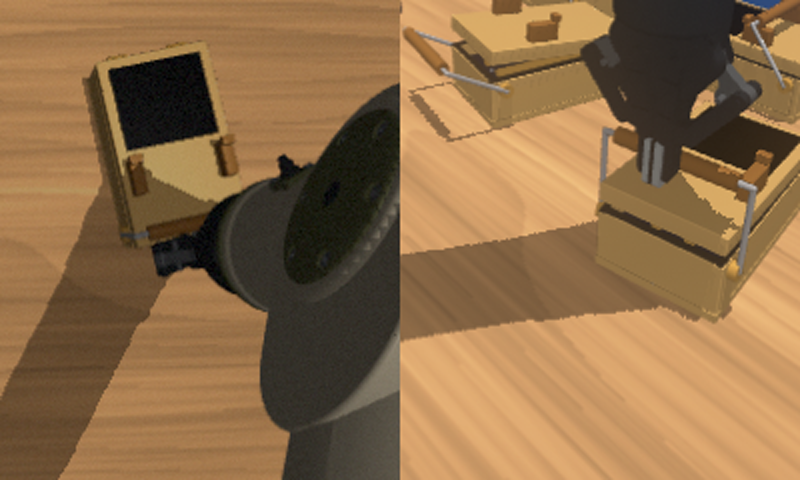

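The bail stands upright with the fingers against the front of the roller. I'll carry on over center.

>>> drive_tool:
  increments: [-0.21,0,0.05,0,0,0,1,-0.21,0,0.05,0,0,0,1,-0.11,0,0.05,0,0,0,1,-0.11,0,0.05,0,0,0,1,-0.06,0,0.04,0,0,0,1,-0.05,0,0.04,0,0,0,1,0,0,0,0,0,0,1,0,0,0,0,0,0,1]

```text
time_s: 5.52
tcp_pos: [0.5428, -0.1708, 0.11]
tool_rot: [-0.098, 0.995, -0.0, -0.0]
ft_force: [-0.2, 0.2, 0.5]
width: 0.0002
gripper_force: 0.0
```

>>> drive_tool:
  increments: [0.4,0,0,0,0,0,1,0.4,0,-0.4,0,0,0,1,0,0,-1,0,0,0,1,0,0,-1,0,0,0,1,0.5,0,-0.5,0,0,0,1,0,0,0,0,0,0,1,0,0,0,0,0,0,1]

```text
time_s: 6.4
tcp_pos: [0.4665, -0.1854, 0.2833]
tool_rot: [-0.098, 0.995, 0.0, -0.0]
ft_force: [-0.7, 0.0, -0.6]
width: 0.0
gripper_force: 0.0
```

```bash
python3 - <<'E'
from h import *
from rig import get_image
st();ims=[]
p=np.load('p.npy')
for n,(y0,x0) in(('top',(90,240)),('side',(144,180))):
    d=get_image(n);im=d['img'][:,:,::-1].copy()
    for q in proj(c2w(np.array([bail(1.745,y) for y in(-.05,.05)]),p),d): cv2.circle(im,tuple(int(v) for v in q),1,(0,0,255),-1)
    ims.append(im[y0:y0+240,x0:x0+200])
cv2.imwrite('pics/b3.png',cv2.resize(np.hstack(ims),None,fx=2,fy=2,interpolation=cv2.INTER_CUBIC))
E
```

```text
6.4 case [-0.1264  0.0029  0.2833] world [ 0.4665 -0.1854  0.2833] rot in case [[-1.0, -0.0, -0.0], [-0.0, 1.0, 0.0], [0.0, 0.0, -1.0]] w 2.8626291634189848e-06 F [-0.7  0.  -0.6] q [-0.27  0.1   0.64  1.67 -0.06  1.39  2.15]
```

View pics/b3.png

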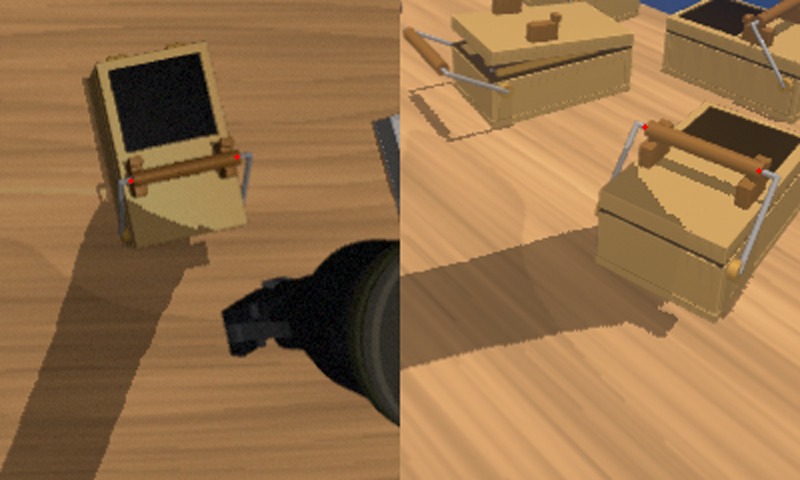

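The roller lies in both cradles, right on the predicted home marks. The lid is shut, the plain case's bail is still open, and the gripper is clear of everything.

```bash
python3 -c "from rig import sign_off;print(sign_off())"
```

```text
the job is handed in; nothing more can be done
None
```

The packed case's bail is over center and resting in its cradles by itself, the plain case's bail is still open, and the job was handed in with the arm clear; no verdict came back.

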